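# Set sprung tweezers to the gap gauge

### The job

Take the head magnifier that stands over the tweezers and hang it astride the bar of the rail, then lift the sprung tweezers off their stand. Hold them level just above the gauge block, without touching it, one tip over each engraved line, squeezed so that the gap between the tips matches the 12 mm between the lines; finish still holding them steady like that, so that the stop screw could be locked. Leave the glue bottle, the vertebra and the card tray where they are.

Things in the scene. Friction and masses are not known exactly. Their poses are not given: they have to be found in the camera images.
- visor: black head magnifier, loose, 130 g, standing astride the tweezers stand like an upside-down U, 42 (x) x 140 (y) x 133 (z) mm. Origin on the surface midway between the feet; z up, y along its span. Temple arms at y = +-64 mm, 115 mm clear between their feet. The brow arch joins them: 30 mm wide in x, top at z = 88 mm, the lens frame standing on it
- lens_grip (a point): where to grip the visor: flipped-up lens in its frame, on the visor's middle plane at z = 119 mm. The frame stands upright from z = 87 to 133 mm, 84 mm long in the visor's y, 12 mm thick in x (grip across x)
- brow_under (a point): middle of the underside of the visor's brow arch, z = 80 mm of the visor; flat over 42 mm of the span, then sloping down to about 72 mm at the arms. It rests on top of the bar when hung
- rail: fixed low rail on the table to the right; origin under the middle of the bar on the surface, bar along its y axis, 180 mm long on two end posts
- rail_mid (a point): middle of the rail's round bar, on the bar's axis (12 mm thick bar, 120 mm above the surface); y along the bar. The visor hangs with the underside of its brow arch on the bar, one temple arm on each side, its x axis along the bar
- stand: fixed wooden tweezers stand, base 176 x 70 x 8 mm; origin on the surface below the tweezers' grip zone, x towards the tips, z up. The tweezers lie level on two rests 42 mm above the surface: tail rest at x = -86 to -62 mm (cheeks 9 mm higher at y = +-20 mm), front rest at x = 28 to 40 mm, 62 mm wide; between the rests the arms lie free
- tweezers: loose sprung steel tweezers, 155 mm long, 50 g, lying flat, arms side by side. Origin at their underside, midway between the open arms, in the middle of the ribbed grip zone (x = -15 to 20 mm, arms 12 mm high); x towards the tips, y towards arm a, z up. The frame moves with arm a. At the origin they measure 41 mm over the outsides when open, 27 mm at a tip gap of 12 mm
- tweezers_arm (a joint): closing angle of the tweezers' second arm about the tail, 88 mm behind the origin: 0 rad sprung open (35 mm tip gap), 0.157 rad at a tip gap of 12 mm, 0.225 rad at the stop (2 mm gap). The tip gap changes 1.65 mm per mm at the grip zone. Squeezing there takes about 3 N to start and 6 N at 12 mm gap; they spring open when let go
- tip_a (a point): inner face of the tip of arm a (+y side), 58 mm ahead of the tweezers' origin, 6 mm above their underside; the tip is 6 mm high there, so it reaches 3 mm below this point
- tip_b (a point): inner face of the tip of the other arm (-y side), same height; its distance from tip_a is the tip gap
- gauge: fixed aluminium gauge block 60 x 50 x 25 mm; origin at the centre of its underside on the surface, z up; two black engraved lines 34 mm long run along x on its top, at y = +6 and -6 mm
- mark_l (a point): middle of the line at y = +6 mm, on the block's top, 25 mm above the surface
- mark_r (a point): middle of the line at y = -6 mm, on the block's top
- glue_bottle: white glue bottle with a pointed nozzle, 40 mm across, 123 mm high; origin under its centre; bystander
- vertebra: fossil tail vertebra, 70 x 75 x 38 mm; origin under its centre; bystander
- card_tray: card specimen tray, 95 x 68 x 22 mm; origin under its centre; bystander
Mind the look-alikes: they are no part of the job. Several things have the shape of the gauge; the one meant has the colours described above.

How it is judged:
By the outcome, as a careful person would: the job done as asked, in the order asked, and still so for the second after the job is handed in, while the arm keeps its last pose, push and grip.
It also fails if it takes over 64 s, if anything falls off the work surface, if the arm or the gripper's body presses on something with over 40 N, if the wrist force passes 120 N, or if a joint passes its speed limit or range.

### The arm

A 6-joint arm with a two-finger parallel gripper is mounted at the origin on a cart in front of the work surface, level with it; the furniture and walls round the work are solid. World frame = base frame: x ahead of the robot, y to its left, z up, the work surface at z = 0. Lengths are in m, angles in rad, forces in N, time in s.
With the tool pointing down it reaches from about 0.25 to 0.725 m from the base axis. Payload 9.7 kg.
Tool frame: the origin (TCP) lies on the centre line of the jaws, within the pads' length; the fingertips stand 8 mm ahead of it and the grasp point (between the pads) lies 11 mm behind it; z points along the fingers, y is the line along which they close (so a half turn about z gives the same grasp; the last joint's range is limited). The gripper opens to 85 mm and grips with 20 to 120 N. Pads are 22 mm wide; open, the fingers measure 114 mm over their backs; the gripper's body (76 mm by 85 mm) begins 54 mm behind the grasp point. The pads swing forward as they close: fully open they stand 13 mm farther back than shut.
Start: joints at [1.146, 0.087, 0.176, 1.66, 0, 1.571], TCP at [0.227, 0.501, 0.203] pointing down, gripper open.
Joint ranges: [-3.13, 3.13], [-0.85, 1.81], [-1.15, 1.24], [-2.2, 2.28], [-1.44, 1.52], [-3.14, 3.14]. Speed limits (rad/s): [2.22, 2.22, 2.57, 3.14, 3.14, 3.14].

### API

Orientations are given as a unit quaternion [w, x, y, z].
In Python, from workcell import * gives the robot as it stands.
- The arm moves only by the tool step_arm, never from a script. Its argument "series" is a list of rows, each a list of 5 numbers: the shift along the world's x, y, z in mm, then the turn about the world's z in rad, then the gripper's target within -1 to 1 (fully open at 1, half-way at 0, shut at -1). In form: [[tx, ty, tz, yaw, gripper], ...]. A call has 1 to 12 rows; each row is the pose to reach, as a shift and turn from the pose commanded when the call began; what a row does not reach only later rows make up. A row lasts 1/8 s, in which the tool goes at most 62.5 mm and 10.7 degrees, less where a joint would pass 70% of its speed; a pose out of reach is approached as far as the arm can. A call with a gripper value outside its range is refused whole. The fingers move at their own pace and stop on an object; "force" is the grip in N (left out, the last holds). Time passes only in rows, so rows that repeat a pose let the fingers close. It gives the time, the measured TCP pose, the force, the opening and the grip force at its end, in the units of the state.
- sense(): the state, without advancing time (a new reading comes with each control period).
- capture(name): name is "side" or "top" or "wrist"; returns (picture, depth): 384x512x3 uint8, blue, green, red; 384x512 float32, m along the optical axis (not along the pixel's ray), 0 where there is no reading.
- camera_params(name): a dict with "fx", "fy", "cx", "cy" (pixels), "rvec" (rotation vector, rad) and "tvec" (3), from world to camera coordinates, as OpenCV has them. Camera axes: x right, y down, z forward; pixel columns grow to the right and rows downward; lengths in m; the calibration is good to about 2 mm. A picture is of the moment at which its call begins: read the wrist's pose just before it. camera_params takes no time and is no camera call; for the wrist camera it gives the pose at the moment of the call.
- job_done(): hands the job in; it is judged then, once.
The state is a dict: "t": time; "joints": joint angles; "qvel": joint speeds; "tau": joint torques, N m; "eef_pos": TCP position; "eef_rot": TCP orientation; "contact_force": force on the tool from outside, world axes, zero at the start; "ft_torque": the same for the moment, N m; "opening": finger opening in m; "finger_force": force on a finger pad.
Only numpy, scipy, OpenCV 4.12 (cv2) and the standard library are available. Lean on these libraries where they do the work, as an engineer would, in place of code of your own. Each camera call takes 0.05 s, during which the arm holds its last target. There are 200 camera calls.

## Working session

There is one attempt and no reset: what is moved stays moved. The work goes in short steps, Python scripts to look and compute and a tool call to move; the robot and the scene stay as the last step left them, time stands still between calls to the robot, and variables do not carry over. Pictures are saved under pics/ and viewed, at most 10 in all, crops included, and the job is handed in when it is done.

Besides the shell and the picture viewer there is one more tool, called after "Request:" as name(argument=value, ...) on one line, values as JSON. step_arm: Moves the arm, as the interface text tells. Its arguments: {"type":"object","properties":{"series":{"type":"array"},"force":{"type":"number"}},"required":["series"]}

```bash
mkdir -p pics; ls; cat > h.py <<'E'
from workcell import *
import numpy as np, cv2
def cam(n):
    p=camera_params(n); K=np.array([[p['fx'],0,p['cx']],[0,p['fy'],p['cy']],[0,0,1.]])
    R=cv2.Rodrigues(np.array(p['rvec'],float))[0]; return K,R,np.array(p['tvec'],float).ravel()
def world(c,d):
    K,R,t=c; v,u=np.indices(d.shape)
    P=np.stack([(u-K[0,2])/K[0,0]*d,(v-K[1,2])/K[1,1]*d,d],-1)
    W=(P-t)@R; W[d<=0]=np.nan; return W
def plane(c,u,v,z):
    K,R,t=c; o=-R.T@t; r=R.T@np.array([(u-K[0,2])/K[0,0],(v-K[1,2])/K[1,1],1.])
    return o+r*(z-o[2])/r[2]
def proj(c,P):
    K,R,t=c; q=K@(R@np.array(P,float)+t); return q[:2]/q[2]
E
python3 - <<'E'
from h import *
s=sense();print(s['t'],s['eef_pos'],s['eef_rot'],s['opening'])
for n in('top','side'):
    c=cam(n);im,d=capture(n);cv2.imwrite(f'pics/{n}0.png',im);np.savez(f'{n}0.npz',im=im,d=d,K=c[0],R=c[1],t=c[2])
    print(n,-c[1].T@c[2],c[0][0,0])
a=cv2.imread('pics/top0.png');cv2.imwrite('pics/t0.png',cv2.resize(a,(800,600)))
a=cv2.imread('pics/side0.png');cv2.imwrite('pics/s0.png',cv2.resize(a,(800,600)))
E
```

```text
pics
0.0 [0.22655279 0.50087796 0.20210024] [-1.52146109e-04  2.10801042e-01  9.77528770e-01 -6.34233624e-04] 0.08456116325188077
top [ 0.58155883 -0.03976164  0.99771091] 413.70653027052293
side [ 0.4220538  -0.89372786  0.59683956] 390.9665960093469
```

View pics/t0.png

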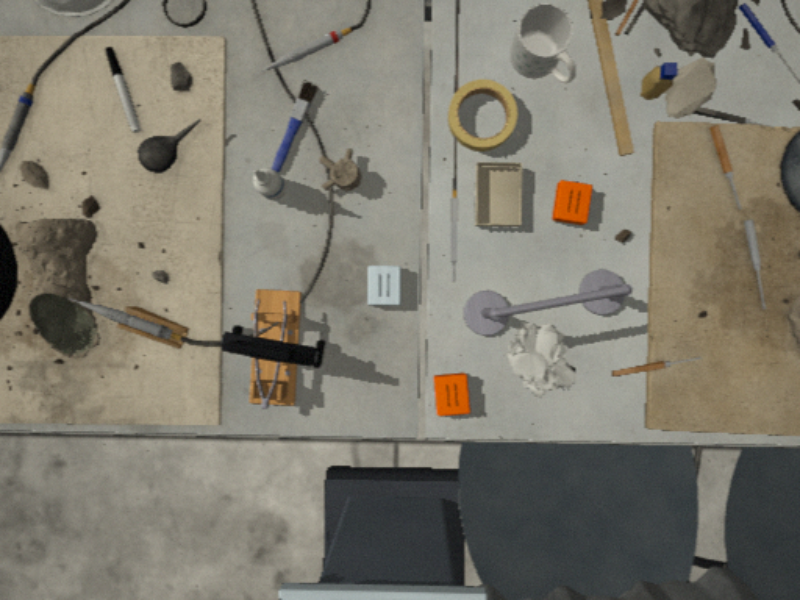

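View pics/s0.png

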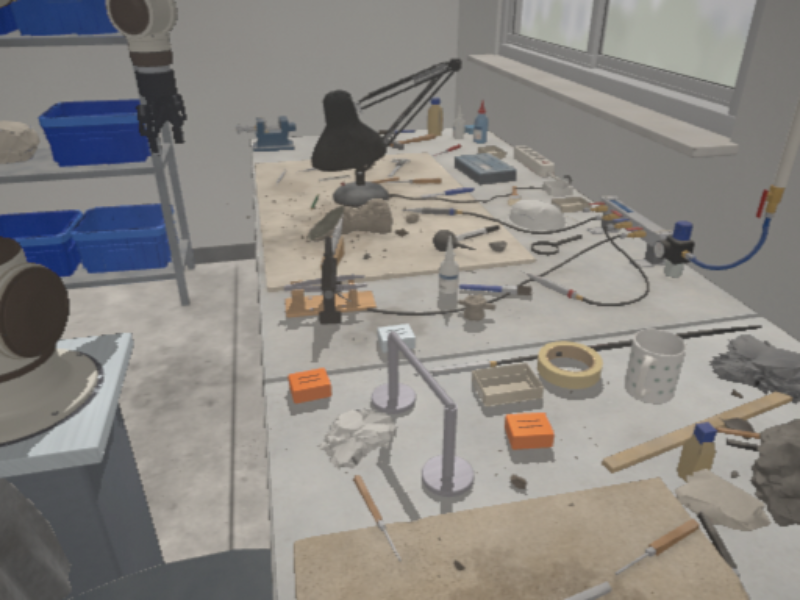

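The top view shows the black visor at (275,347), over the wooden stand at (275,345), and the grey rail from (487,312) to (620,290). There are three candidates for the gauge: the pale aluminium block at (384,285) and orange blocks at (573,203) and (452,395). The pale one matches the description because aluminium is pale grey. I'll confirm that in a crop.

```bash
python3 - <<'E'
from h import *
f=np.load('top0.npz');im,d=f['im'],f['d'];c=(f['K'],f['R'],f['t']);W=world(c,d)
z=W[...,2]
hsv=cv2.cvtColor(im,cv2.COLOR_BGR2HSV)
def box(u0,u1,v0,v1):
    m=np.zeros(z.shape,bool);m[v0:v1,u0:u1]=1;return m
def rect(n,m):
    P=W[m][:,:2]; r=cv2.minAreaRect((P*1000).astype(np.float32)); print(n,m.sum(),np.round(r[0],1),np.round(r[1],1),round(r[2],1),'z',np.round(np.percentile(W[m][:,2],[5,50,95]),4))
    e=np.cov(P.T);w,v=np.linalg.eigh(e);print('  mean',P.mean(0).round(4),'axis',v[:,1].round(3),np.degrees(np.arctan2(v[1,1],v[0,1])).round(1))
rect('gauge',box(230,262,165,200)&(z>.018)&(z<.035))
rect('visor frame',box(135,215,200,245)&(z>.122))
rect('visor all',box(135,215,200,245)&(z>.065))
rect('bar',box(295,410,175,215)&(z>.11)&(z<.14))
rect('stand',box(150,200,180,265)&(hsv[...,1]>100)&(z<.02))
rect('bottle',box(155,185,100,130)&(z>.06))
rect('tray',box(300,340,100,150)&(z>.012))
rect('vert',box(203,235,94,125)&(z>.012))
a=im[175:270,140:270];cv2.imwrite('pics/crop1.png',cv2.resize(a,None,fx=6,fy=6,interpolation=cv2.INTER_CUBIC))
E
```

```text
gauge 532 [617.1   7.5] [59.1 47.5] 1.0 z [0.0222 0.0251 0.0278]
  mean [0.6176 0.0071] axis [-0.997 -0.08 ] -175.4
visor frame 240 [522.3 168.9] [83.9 12.2] 81.1 z [0.1296 0.1327 0.1351]
  mean [0.5224 0.168 ] axis [0.153 0.988] 81.2
visor all 788 [522.4 168.7] [139.3  29.9] 81.3 z [0.0751 0.0872 0.1342]
  mean [0.5232 0.1624] axis [0.17  0.986] 80.2
bar 536 [ 596.5 -236.9] [ 14.2 194.8] 11.1 z [0.1207 0.1251 0.1281]
  mean [ 0.596  -0.2358] axis [-0.194  0.981] 101.2
stand 1089 [521.4 182.4] [ 88.1 174.7] 87.5 z [0.0046 0.0078 0.0115]
  mean [0.532  0.1679] axis [-1.   -0.01] -179.4
bottle 207 [765.  178.9] [32.7 36.6] 59.8 z [0.0615 0.0685 0.1101]
  mean [0.7634 0.1778] axis [-0.8  0.6] 143.1
tray 179 [ 759.3 -163.7] [69.  95.1] 89.5 z [0.0133 0.0208 0.0249]
  mean [ 0.7608 -0.1685] axis [-0.994  0.109] 173.7
vert 389 [792.2  78.8] [57.9 57.3] 9.4 z [0.0145 0.0351 0.0393]
  mean [0.7873 0.0744] axis [0.473 0.881] 61.8
```

View pics/crop1.png

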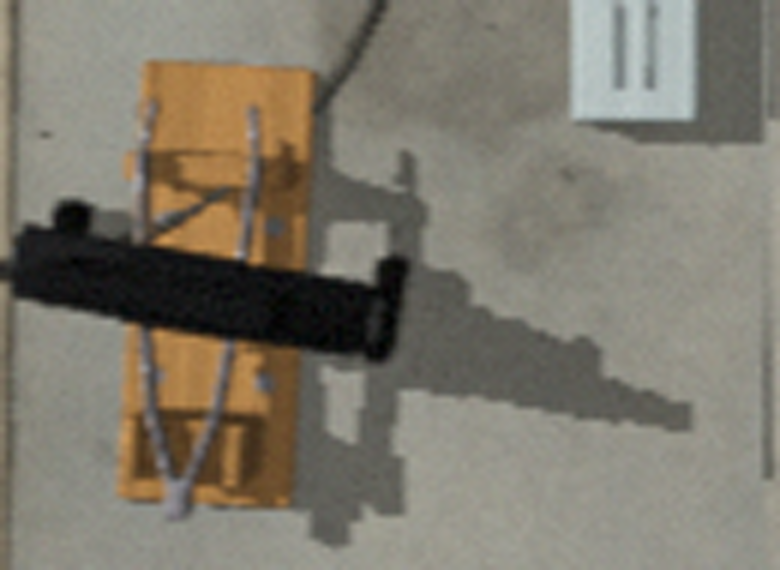

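The crop confirms the gauge: a pale block with two dark lines at about (635,45). The orange blocks are look-alikes. The tweezers' tips point up in the image (+x), with the tail at (175,500). The visor's lens frame is centred at (0.522, 0.169), with its y axis at 81.2°. Next I move over the visor.

Request:
step_arm(series=[[296, -332, 0, -1.3, 1], [296, -332, 0, -1.3, 1], [296, -332, 0, -1.3, 1], [296, -332, 0, -1.3, 1], [296, -332, 0, -1.3, 1], [296, -332, 0, -1.3, 1], [296, -332, 0, -1.3, 1], [296, -332, 0, -1.3, 1], [296, -332, 0, -1.3, 1], [296, -332, 0, -1.3, 1], [296, -332, 0, -1.3, 1]], force=30)

```text
t: 1.48
eef_pos: [0.522, 0.1702, 0.203]
eef_rot: [0.0, 0.759, 0.651, 0.0]
contact_force: [0.6, -0.4, 1.1]
opening: 0.085
finger_force: 0.0
```

```bash
python3 - <<'E'
from h import *
s=sense();print(s['t'],s['eef_pos'],s['eef_rot'],s['joints'],np.abs(s['qvel']).max())
c=cam('wrist');im,d=capture('wrist');np.savez('w1.npz',im=im,d=d,K=c[0],R=c[1],t=c[2])
W=world(c,d);z=W[...,2]
m=(z>.122)&(z<.145)&(np.hypot(W[...,0]-.522,W[...,1]-.169)<.06)
P=W[m][:,:2];print(m.sum(),cv2.minAreaRect((P*1000).astype(np.float32)), np.percentile(z[m],[5,50,95]))
cv2.imwrite('pics/w1.png',im)
E
```

```text
1.475 [0.52200439 0.17024448 0.2030104 ] [1.28547257e-07 7.58657854e-01 6.51489245e-01 1.53945123e-04] [3.15191712e-01 8.44090287e-02 1.73675189e-01 1.65977813e+00
 1.18057744e-04 2.03769279e+00] 0.0042760178985352185
1717 ((522.8395385742188, 165.5022735595703), (83.66533660888672, 11.905155181884766), 81.59286499023438) [0.13135981 0.13298559 0.1341282 ]
```

View pics/w1.png

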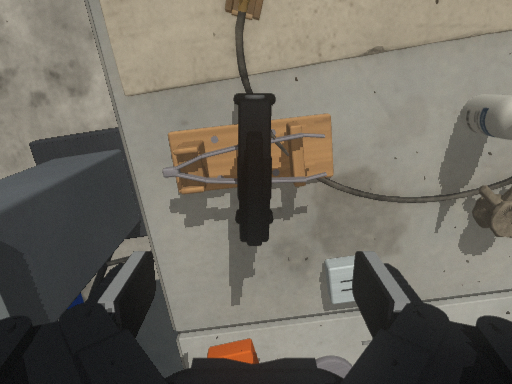

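The wrist view shows the visor frame upright at (255,170), with the jaws straddling its middle plane. It measures (0.5228, 0.1655), so I go down, grip and lift.

Request:
step_arm(series=[[1, -3, -50, 0, 1], [1, -3, -95, 0, 1], [1, -3, -95, 0, 1], [1, -3, -95, 0, -1], [1, -3, -95, 0, -1], [1, -3, -95, 0, -1], [1, -3, -95, 0, -1], [1, -3, -95, 0, -1], [1, -3, -95, 0, -1], [1, -3, -95, 0, -1]], force=40)

```text
t: 2.78
eef_pos: [0.5237, 0.1661, 0.1077]
eef_rot: [-0.0, 0.759, 0.651, -0.0]
contact_force: [-0.2, 0.4, -0.2]
opening: 0.0002
finger_force: 0.0
```

```bash
python3 - <<'E'
from h import *
s=sense();print(s['opening'],s['finger_force'],s['contact_force'],s['eef_pos'])
im,d=capture('wrist');im2,_=capture('side')
b=cv2.resize(im2[120:240,130:290],(640,480))
cv2.imwrite('pics/w2.png',cv2.resize(np.hstack([cv2.resize(im,(480,360)),cv2.resize(b,(480,360))]),(800,300)))
E
```

```text
0.00020122395341744094 0.0 [-0.15460154  0.3632359  -0.19271422] [0.52365527 0.16610033 0.10774888]
```

View pics/w2.png

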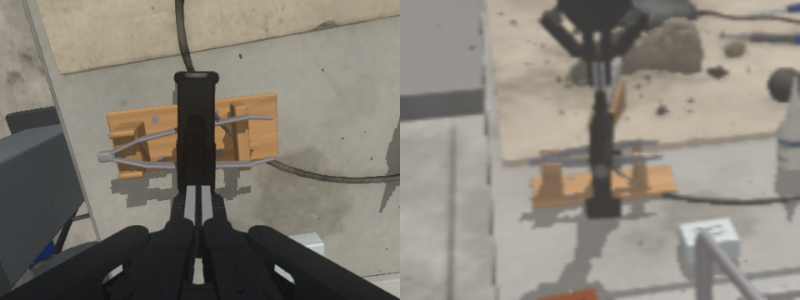

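```bash
python3 - <<'E'
from h import *
c=cam('wrist');im,d=capture('wrist');W=world(c,d)
print('cam',-c[1].T@c[2])
for v in range(90,384,12):
    print(v,[ (np.round(W[v,u]*1000).tolist(),im[v,u].tolist()) for u in (205,213,221)] if 0 else np.round(W[v,[200,210,222]]*1000).tolist())
c=cam('side');print(proj(c,[.5237,.1661,.1]),proj(c,[.5237,.1661,.133]),proj(c,[.5237,.1661,.2]))
E
```

```text
cam [0.53643819 0.24058188 0.27895237]
90 [[494.0, 241.0, -0.0], [502.0, 240.0, -0.0], [511.0, 238.0, 1.0]]
102 [[492.0, 232.0, -0.0], [500.0, 231.0, 0.0], [509.0, 229.0, 0.0]]
114 [[490.0, 223.0, 0.0], [498.0, 222.0, 0.0], [507.0, 220.0, -1.0]]
126 [[488.0, 214.0, -1.0], [496.0, 213.0, 2.0], [506.0, 211.0, -0.0]]
138 [[488.0, 205.0, 7.0], [495.0, 204.0, 7.0], [505.0, 203.0, 9.0]]
150 [[486.0, 196.0, 10.0], [494.0, 194.0, 8.0], [503.0, 193.0, 6.0]]
162 [[484.0, 186.0, 8.0], [492.0, 185.0, 8.0], [502.0, 183.0, 8.0]]
174 [[491.0, 187.0, 53.0], [490.0, 175.0, 8.0], [500.0, 174.0, 10.0]]
186 [[480.0, 166.0, 8.0], [488.0, 165.0, 8.0], [498.0, 163.0, 8.0]]
198 [[478.0, 156.0, 8.0], [486.0, 154.0, 8.0], [496.0, 153.0, 8.0]]
210 [[485.0, 160.0, 49.0], [492.0, 159.0, 50.0], [500.0, 157.0, 49.0]]
222 [[471.0, 131.0, -1.0], [480.0, 130.0, -0.0], [491.0, 128.0, -1.0]]
234 [[469.0, 120.0, 1.0], [478.0, 119.0, 1.0], [489.0, 117.0, 1.0]]
246 [[467.0, 108.0, 1.0], [476.0, 107.0, 1.0], [487.0, 106.0, 1.0]]
258 [[464.0, 97.0, 1.0], [473.0, 95.0, 0.0], [513.0, 174.0, 152.0]]
270 [[462.0, 84.0, 0.0], [471.0, 82.0, -0.0], [514.0, 174.0, 162.0]]
282 [[459.0, 72.0, 0.0], [469.0, 71.0, 1.0], [516.0, 179.0, 179.0]]
294 [[457.0, 59.0, 0.0], [513.0, 179.0, 185.0], [516.0, 177.0, 183.0]]
306 [[508.0, 174.0, 184.0], [513.0, 179.0, 191.0], [517.0, 178.0, 191.0]]
318 [[513.0, 183.0, 202.0], [516.0, 184.0, 204.0], [519.0, 182.0, 202.0]]
330 [[514.0, 184.0, 208.0], [516.0, 183.0, 207.0], [519.0, 183.0, 207.0]]
342 [[514.0, 183.0, 211.0], [516.0, 182.0, 210.0], [520.0, 182.0, 211.0]]
354 [[515.0, 183.0, 215.0], [517.0, 183.0, 215.0], [520.0, 182.0, 215.0]]
366 [[516.0, 184.0, 219.0], [518.0, 184.0, 220.0], [520.0, 182.0, 218.0]]
378 [[516.0, 183.0, 221.0], [518.0, 183.0, 222.0], [521.0, 183.0, 222.0]]
[210.84202883 166.94118775] [210.16598411 156.74493547] [208.73376012 135.14382424]
```

```bash
python3 - <<'E'
from h import *
c=cam('wrist');im,d=capture('wrist');W=world(c,d)
for v in range(84,340,14): print(v,np.round(W[v,[236,252,268]]*1000).tolist())
m=(W[...,2]>.122)&(W[...,2]<.14)&(np.hypot(W[...,0]-.522,W[...,1]-.169)<.06)
P=W[m][:,:2];print(m.sum(),cv2.minAreaRect((P*1000).astype(np.float32)))
c=cam('top');im,d=capture('top');W=world(c,d)
m=(W[...,2]>.122)&(W[...,2]<.14)&(np.hypot(W[...,0]-.522,W[...,1]-.169)<.06)
P=W[m][:,:2];print(m.sum(),cv2.minAreaRect((P*1000).astype(np.float32)))
E
```

```text
84 [[523.0, 241.0, 0.0], [535.0, 239.0, 0.0], [547.0, 237.0, -1.0]]
98 [[524.0, 233.0, 56.0], [534.0, 232.0, 72.0], [545.0, 228.0, 27.0]]
112 [[524.0, 226.0, 77.0], [533.0, 224.0, 78.0], [542.0, 223.0, 78.0]]
126 [[523.0, 218.0, 79.0], [532.0, 217.0, 80.0], [541.0, 215.0, 79.0]]
140 [[521.0, 210.0, 80.0], [531.0, 209.0, 82.0], [540.0, 208.0, 82.0]]
154 [[520.0, 203.0, 83.0], [530.0, 207.0, 111.0], [539.0, 200.0, 83.0]]
168 [[523.0, 206.0, 132.0], [530.0, 205.0, 133.0], [537.0, 192.0, 85.0]]
182 [[518.0, 187.0, 86.0], [529.0, 199.0, 133.0], [536.0, 184.0, 87.0]]
196 [[516.0, 179.0, 88.0], [528.0, 192.0, 133.0], [535.0, 176.0, 88.0]]
210 [[515.0, 170.0, 89.0], [527.0, 186.0, 134.0], [534.0, 167.0, 88.0]]
224 [[513.0, 161.0, 87.0], [526.0, 179.0, 133.0], [532.0, 158.0, 87.0]]
238 [[512.0, 152.0, 88.0], [526.0, 176.0, 141.0], [533.0, 174.0, 141.0]]
252 [[518.0, 173.0, 147.0], [526.0, 176.0, 155.0], [532.0, 175.0, 155.0]]
266 [[520.0, 176.0, 165.0], [526.0, 176.0, 166.0], [532.0, 175.0, 166.0]]
280 [[520.0, 177.0, 176.0], [526.0, 175.0, 174.0], [531.0, 176.0, 177.0]]
294 [[521.0, 177.0, 185.0], [525.0, 170.0, 174.0], [531.0, 176.0, 185.0]]
308 [[521.0, 178.0, 192.0], [524.0, 164.0, 175.0], [531.0, 175.0, 191.0]]
322 [[523.0, 182.0, 205.0], [523.0, 157.0, 174.0], [531.0, 180.0, 203.0]]
336 [[523.0, 181.0, 209.0], [498.0, 3.0, 0.0], [530.0, 175.0, 203.0]]
2009 ((526.2825317382812, 187.44287109375), (39.457923889160156, 12.068203926086426), 81.2378921508789)
98 ((518.302001953125, 143.3439178466797), (32.67068862915039, 12.013616561889648), 81.28010559082031)
```

The fingers appear to straddle the frame even though the opening reads 0, so I test with a small lift.

Request:
step_arm(series=[[0, 0, 15, 0, -1], [0, 0, 15, 0, -1], [0, 0, 15, 0, -1]], force=50)

```text
t: 3.4
eef_pos: [0.5239, 0.1662, 0.1231]
eef_rot: [0.0, 0.759, 0.651, 0.0]
contact_force: [0.2, 0.3, -0.2]
opening: -0.0002
finger_force: 0.0
```

```bash
python3 - <<'E'
from h import *
s=sense();print(s['t'],s['opening'],s['finger_force'],s['contact_force'],s['eef_pos'])
c=cam('wrist');im,d=capture('wrist');W=world(c,d)
for v in (168,196,224): print(v,np.round(W[v,[236,252,268]]*1000).tolist())
E
```

```text
3.4 -0.0002022053533755775 0.0 [ 0.24690253  0.27191461 -0.20078705] [0.52385866 0.16617519 0.12307011]
168 [[518.0, 192.0, 87.0], [530.0, 202.0, 134.0], [nan, nan, nan]]
196 [[515.0, 174.0, 88.0], [527.0, 187.0, 133.0], [535.0, 171.0, 89.0]]
224 [[512.0, 155.0, 89.0], [525.0, 172.0, 133.0], [532.0, 152.0, 88.0]]
```

```bash
python3 - <<'E'
from h import *
f=np.load('w1.npz');W=world((f['K'],f['R'],f['t']),f['d'])
for u in(140,370):
  print(u,[np.round(W[v,u]*1000).tolist() for v in range(250,310,6)])
c=cam('wrist');im,d=capture('wrist');W=world(c,d)
for v in range(224,262,3): print(v,np.round(W[v,[240,246,252,258,264,270]]*1000).tolist())
cv2.imwrite('pics/w3.png',cv2.resize(im[150:330,170:350],(600,600)))
E
```

```text
140 [[36.0, -271.0, -748.0], [480.0, 187.0, 254.0], [481.0, 186.0, 258.0], [483.0, 186.0, 261.0], [483.0, 184.0, 263.0], [482.0, 181.0, 262.0], [481.0, 178.0, 261.0], [481.0, 177.0, 265.0], [480.0, 174.0, 264.0], [481.0, 173.0, 265.0]]
370 [[645.0, 30.0, -0.0], [570.0, 172.0, 253.0], [569.0, 173.0, 258.0], [568.0, 173.0, 262.0], [567.0, 172.0, 264.0], [nan, nan, nan], [566.0, 168.0, 266.0], [566.0, 166.0, 266.0], [566.0, 163.0, 266.0], [565.0, 162.0, 268.0]]
224 [[519.0, 173.0, 133.0], [522.0, 173.0, 134.0], [525.0, 172.0, 133.0], [528.0, 172.0, 133.0], [530.0, 152.0, 88.0], [533.0, 151.0, 87.0]]
227 [[519.0, 172.0, 133.0], [522.0, 171.0, 133.0], [525.0, 171.0, 134.0], [528.0, 170.0, 134.0], [529.0, 150.0, 88.0], [533.0, 149.0, 88.0]]
230 [[518.0, 170.0, 133.0], [522.0, 170.0, 134.0], [525.0, 169.0, 133.0], [528.0, 169.0, 134.0], [529.0, 148.0, 89.0], [533.0, 147.0, 88.0]]
233 [[518.0, 168.0, 132.0], [521.0, 168.0, 134.0], [524.0, 167.0, 133.0], [527.0, 167.0, 133.0], [529.0, 146.0, 88.0], [533.0, 145.0, 88.0]]
236 [[518.0, 166.0, 132.0], [521.0, 166.0, 133.0], [524.0, 166.0, 135.0],
[... 502 characters left out ...]
76.0, 166.0], [523.0, 176.0, 166.0], [526.0, 175.0, 165.0], [528.0, 175.0, 165.0], [531.0, 175.0, 166.0], [533.0, 171.0, 159.0]]
251 [[521.0, 176.0, 168.0], [523.0, 176.0, 168.0], [526.0, 176.0, 169.0], [528.0, 175.0, 168.0], [531.0, 175.0, 169.0], [533.0, 171.0, 162.0]]
254 [[521.0, 176.0, 171.0], [523.0, 176.0, 171.0], [526.0, 176.0, 172.0], [528.0, 175.0, 171.0], [530.0, 175.0, 172.0], [533.0, 170.0, 163.0]]
257 [[521.0, 177.0, 174.0], [523.0, 176.0, 174.0], [526.0, 176.0, 174.0], [528.0, 175.0, 173.0], [530.0, 175.0, 174.0], [533.0, 174.0, 173.0]]
260 [[521.0, 177.0, 177.0], [523.0, 176.0, 176.0], [526.0, 176.0, 176.0], [528.0, 175.0, 176.0], [530.0, 175.0, 177.0], [533.0, 174.0, 176.0]]
```

View pics/w3.png

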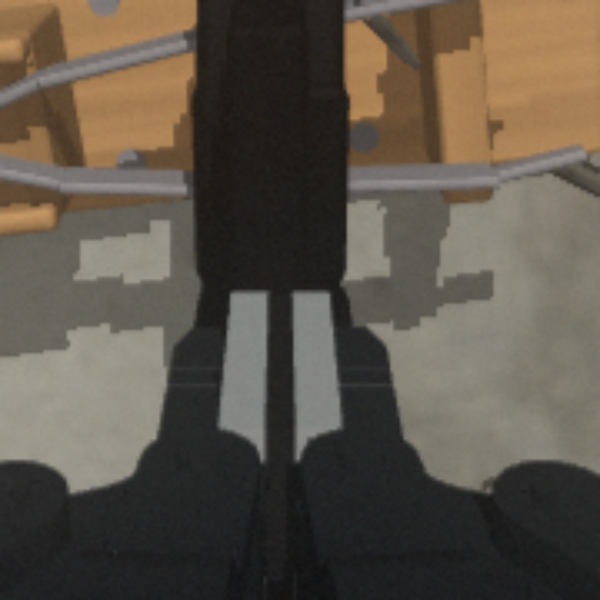

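The depth shows the shut fingertips at z≈157 mm while the TCP reads 123. So the real tips are about 33 mm above the reported TCP, not 8 mm below it. The fingers therefore closed above the frame, and nothing was disturbed. From here on I use the measured offset: grasp point ≈ reported z + 52 mm.

Request:
step_arm(series=[[-1, 0, 0, 0, 1], [-1, 0, 0, 0, 1], [-1, 0, 0, 0, 1], [-1, 0, 0, 0, 1], [-1, 0, 0, 0, 1], [-1, 0, 0, 0, 1], [-1, 0, -30, 0, 1], [-1, 0, -45, 0, 1], [-1, 0, -56, 0, 1], [-1, 0, -56, 0, 1]], force=40)

```text
t: 4.75
eef_pos: [0.5223, 0.166, 0.0663]
eef_rot: [-0.0, 0.759, 0.651, -0.0]
contact_force: [-0.1, -0.2, 0.6]
opening: 0.0858
finger_force: 0.0
```

Request:
step_arm(series=[[0, 0, 0, 0, -1], [0, 0, 0, 0, -1], [0, 0, 0, 0, -1], [0, 0, 0, 0, -1], [0, 0, 0, 0, -1], [0, 0, 0, 0, -1], [0, 0, 0, 0, -1]], force=40)

```text
t: 5.62
eef_pos: [0.5227, 0.1662, 0.067]
eef_rot: [-0.0, 0.759, 0.651, 0.0]
contact_force: [-1.4, 0.9, 2.2]
opening: 0.0116
finger_force: 39.5
```

Gripped at 11.6 mm. I lift it and carry it to above the rail.

Request:
step_arm(series=[[0, 0, 50, 0, -1], [0, 0, 100, 0, -1], [0, 0, 150, 0, -1], [20, -60, 155, 0.18, -1], [40, -110, 155, 0.36, -1], [50, -160, 155, 0.54, -1], [60, -210, 155, 0.72, -1], [65, -260, 155, 0.9, -1], [70, -310, 155, 1.08, -1], [74, -360, 155, 1.26, -1], [74, -390, 155, 1.44, -1], [74, -403, 155, 1.6, -1]])

```text
t: 7.12
eef_pos: [0.5964, -0.239, 0.2207]
eef_rot: [-0.001, 0.061, 0.998, 0.0]
contact_force: [0.1, -0.1, -1.5]
opening: 0.0115
finger_force: 39.4
```

Request:
step_arm(series=[[0, 0, 0, 0.16, -1], [0, 0, 0, 0.316, -1], [0, 0, 0, 0.316, -1], [0, 0, 0, 0.316, -1]])

```text
t: 7.62
eef_pos: [0.5967, -0.2368, 0.2215]
eef_rot: [-0.0, -0.094, 0.996, 0.0]
contact_force: [-0.1, -0.3, -1.7]
opening: 0.0111
finger_force: 39.4
```

```bash
python3 - <<'E'
from h import *
s=sense();print(s['t'],s['opening'],s['finger_force'],s['contact_force'],s['eef_pos'],s['eef_rot'],s['joints'].round(2) if hasattr(s['joints'],'round') else s['joints'])
for n in('top','wrist'):
    c=cam(n);im,d=capture(n);W=world(c,d);z=W[...,2]
    np.savez(n+'2.npz',im=im,d=d,K=c[0],R=c[1],t=c[2])
    near=(np.hypot(W[...,0]-.5965,W[...,1]+.237)<.1)
    m=near&(z>.108)&(z<.135); P=W[m]; print(n,'bar',m.sum())
    if m.sum()>20:
        r=cv2.minAreaRect((P[:,:2]*1000).astype(np.float32));print(r)
        a=np.radians(101.1); nrm=np.array([-np.sin(a),np.cos(a)]);q=(P[:,:2]-[.5965,-.237])@nrm*1000;print('perp',np.percentile(q,[2,50,98]))
    m=near&(z>.27)&(z<.30); P=W[m]; print(n,'frame',m.sum())
    if m.sum()>20: print(cv2.minAreaRect((P[:,:2]*1000).astype(np.float32)))
c=cam('side');im,d=capture('side');cv2.imwrite('pics/side2.png',cv2.resize(np.hstack([im[120:330,150:330],cv2.resize(np.load('wrist2.npz')['im'],(280,210))]),(800,365)))
E
```

```text
7.625 0.01111983616783434 39.391363793984056 [-0.05316427 -0.28046385 -1.7484912 ] [ 0.59668885 -0.23682301  0.22147788] [-1.87109869e-04 -9.38411060e-02  9.95587167e-01  6.99348901e-05] [-0.38  0.33  0.5   1.74 -0.   -0.57]
top bar 211
((584.2128295898438, -178.3565673828125), (13.742402076721191, 75.31732940673828), 10.026652336120605)
perp [-5.49467713  0.33841884  6.31824086]
top frame 121
((595.5868530273438, -227.17453002929688), (83.57208251953125, 23.812206268310547), 9.651662826538086)
wrist bar 2700
((595.932861328125, -240.52874755859375), (16.159421920776367, 193.0071563720703), 11.339035987854004)
perp [-4.66399355  2.72075216  8.27095787]
wrist frame 10573
((595.623291015625, -238.63980102539062), (69.73648071289062, 66.22357177734375), 58.45191955566406)
```

View pics/side2.png

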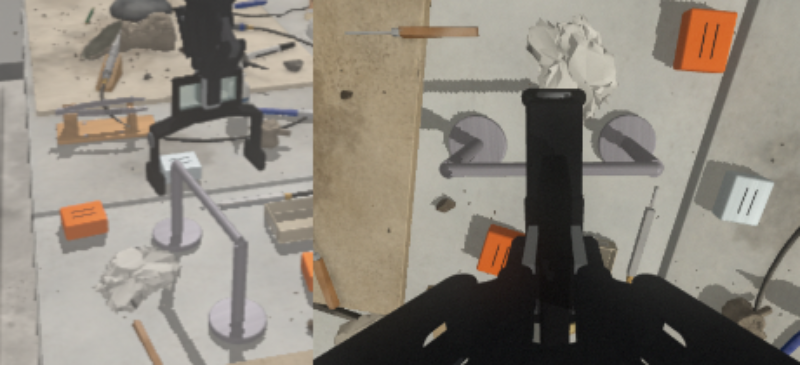

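The visor is held upright, square across the bar and centred on it to about 1 mm. I lower it.

Request:
step_arm(series=[[0, 0, -40, 0, -1], [0, 0, -80, 0, -1], [0, 0, -100, 0, -1], [0, 0, -105, 0, -1], [0, 0, -107, 0, -1], [0, 0, -107, 0, -1]])

```text
t: 8.52
eef_pos: [0.5971, -0.237, 0.1159]
eef_rot: [0.001, -0.095, 0.995, -0.0]
contact_force: [-0.6, 0.2, -1.0]
opening: 0.0115
finger_force: 39.4
```

Request:
step_arm(series=[[0, 0, -1, 0, -1], [0, 0, -2, 0, -1], [0, 0, -2, 0, -1]])

```text
t: 8.9
eef_pos: [0.5968, -0.2369, 0.113]
eef_rot: [0.0, -0.095, 0.995, -0.0]
contact_force: [0.3, 0.5, -0.1]
opening: 0.0111
finger_force: 39.4
```

Request:
step_arm(series=[[0, 0, -1, 0, -1], [0, 0, -1, 0, -1]])

```text
t: 9.15
eef_pos: [0.597, -0.237, 0.1128]
eef_rot: [0.001, -0.095, 0.995, -0.0]
contact_force: [-0.1, 0.2, 4.6]
opening: 0.0113
finger_force: 39.9
```

Request:
step_arm(series=[[0, 0, 0, 0, -0.6], [0, 0, 0, 0, -0.2], [0, 0, 0, 0, 0.2], [0, 0, 0, 0, 0.2], [0, 0, 0, 0, 0.2], [0, 0, 40, 0, 0.2], [0, 0, 80, 0, 0.2], [0, 0, 100, 0, 0.2], [0, 0, 100, 0, 0.2]])

```text
t: 10.28
eef_pos: [0.5974, -0.2371, 0.2134]
eef_rot: [0.001, -0.095, 0.995, -0.001]
contact_force: [0.5, 0.2, 0.1]
opening: 0.0512
finger_force: 0.0
```

```bash
python3 - <<'E'
from h import *
s=sense();print(s['t'],s['opening'],s['contact_force'],s['eef_pos'],s['joints'])
c=cam('wrist');im,d=capture('wrist');W=world(c,d);z=W[...,2]
near=(np.hypot(W[...,0]-.5965,W[...,1]+.237)<.06)
m=near&(z>.165)&(z<.19);print(m.sum(),cv2.minAreaRect((W[m][:,:2]*1000).astype(np.float32)),np.percentile(z[m],[5,50,95]))
im2,_=capture('side');np.savez('wrist3.npz',im=im,d=d,K=c[0],R=c[1],t=c[2])
# tweezers/gauge from top
c=cam('top');im,d=capture('top');np.savez('top3.npz',im=im,d=d,K=c[0],R=c[1],t=c[2])
t=im[175:275,140:270]
cv2.imwrite('pics/v3.png',np.hstack([cv2.resize(im2[150:330,170:330],(355,400)),cv2.resize(t,(445,400),interpolation=cv2.INTER_CUBIC)]))
E
```

```text
10.275 0.05123635718989504 [0.45187179 0.20538584 0.08207116] [ 0.59737765 -0.23714751  0.21338198] [-3.77916255e-01  3.23896301e-01  4.73307043e-01  1.71719421e+00
  3.12888638e-05 -5.69108036e-01]
2305 ((598.7760009765625, -238.6126251220703), (84.01155853271484, 12.027902603149414), 11.007200241088867) [0.17636653 0.17880429 0.18071224]
```

View pics/v3.png

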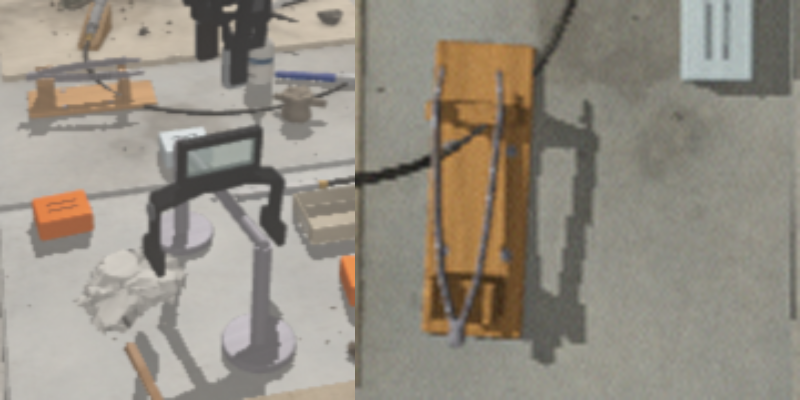

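The visor hangs astride the bar, with the frame top at z=179 mm as expected, and the tweezers now lie uncovered: tips at about (440,70) and (500,75), tail at (457,340). I measure them coarsely next.

```bash
cat > tw.py <<'E'
from h import *
def tweez(f):
    im,d=f['im'],f['d'];c=(f['K'],f['R'],f['t']);W=world(c,d);z=W[...,2];hsv=cv2.cvtColor(im,cv2.COLOR_BGR2HSV)
    m=(z>.036)&(z<.062)&(hsv[...,1]<75)&(abs(W[...,0]-.53)<.1)&(abs(W[...,1]-.17)<.06)
    P=W[m];print('tw',m.sum(),'x',np.percentile(P[:,0],[0.5,99.5]))
    for x in np.arange(P[:,0].min(),P[:,0].max(),.01):
        q=P[(P[:,0]>=x)&(P[:,0]<x+.006)]
        if len(q): print(round(x*1000+3),len(q),np.round(np.percentile(q[:,1],[2,98])*1000,1),np.round(np.percentile(q[:,2],[50])*1000))
    cl=lambda a,b,c,d:(W[...,0]>a)&(W[...,0]<b)&(W[...,1]>c)&(W[...,1]<d)
    g=cl(.57,.67,-.035,.05)&(z>.019)&(z<.031)
    if g.sum()>100:
        r=cv2.minAreaRect((W[g][:,:2]*1000).astype(np.float32));print('gauge',g.sum(),r,np.median(z[g]))
        l=g&(hsv[...,2]<130)&(np.hypot(W[...,0]-r[0][0]/1e3,W[...,1]-r[0][1]/1e3)<.024);Q=W[l][:,:2]
        if l.sum()>10:
            print('lines',l.sum(),cv2.minAreaRect((Q*1000).astype(np.float32)),Q.mean(0))
    w=cl(.42,.65,.1,.25)&(z>.003)&(z<.013)&(hsv[...,1]>100)
    print('stand',w.sum(),cv2.minAreaRect((W[w][:,:2]*1000).astype(np.float32)))
E
python3 -c "
from tw import *
tweez(np.load('top3.npz'))"
```

```text
tw 282 x [0.43376889 0.58890953]
437 13 [173.8 181. ] [52.]
447 12 [172.2 181. ] [49.]
457 14 [168.1 184.1] [50.]
467 10 [163.7 186.1] [47.]
477 10 [162.1 188.1] [49.]
487 10 [160.3 188.9] [52.]
497 10 [158.7 191.6] [51.]
507 11 [156.2 191.3] [51.]
517 10 [155.7 191.9] [51.]
527 8 [154.3 191.9] [47.]
537 13 [152.9 194.4] [53.]
547 10 [151.9 194.9] [52.]
557 10 [150.8 194.7] [53.]
567 16 [149.1 202.6] [52.]
577 5 [149.7 193.7] [50.]
587 7 [151.2 193.7] [50.]
gauge 532 ((617.2400512695312, 7.4297637939453125), (59.25712203979492, 47.37923049926758), 0.9118619561195374) 0.02500837939324453
stand 1367 ((520.4088134765625, 172.81971740722656), (68.60777282714844, 175.65211486816406), 87.4686508178711)
```

Request:
step_arm(series=[[-10, 60, 15, -0.1, 0.5], [-20, 120, 15, -0.235, 1], [-30, 180, 15, -0.235, 1], [-40, 240, 15, -0.235, 1], [-50, 300, 15, -0.235, 1], [-60, 360, 0, -0.235, 1], [-66, 411, -20, -0.235, 1], [-66, 411, -40, -0.235, 1], [-66, 411, -40, -0.235, 1], [-66, 411, -40, -0.235, 1]], force=30)

```text
t: 11.68
eef_pos: [0.5307, 0.1736, 0.172]
eef_rot: [-0.0, 0.022, 1.0, -0.0]
contact_force: [0.9, -0.3, 0.6]
opening: 0.0855
finger_force: 0.0
```

```bash
python3 - <<'E'
from tw import *
s=sense();print(s['t'],s['opening'],s['contact_force'],s['eef_pos'],s['eef_rot'],s['joints'],np.abs(s['qvel']).max())
c=cam('wrist');im,d=capture('wrist');f=dict(im=im,d=d,K=c[0],R=c[1],t=c[2]);np.savez('wrist4.npz',**f)
tweez(f);cv2.imwrite('pics/w4.png',im)
E
```

```text
11.675 0.08553087674324403 [ 0.87424198 -0.25269741  0.6117219 ] [0.53067786 0.17360689 0.17201322] [-6.47945407e-05  2.22326788e-02  9.99752820e-01 -4.99304407e-05] [ 3.16196553e-01  9.76257658e-02  1.27757456e-01  1.60108341e+00
 -5.11718903e-05  3.60665578e-01] 0.017393203657217745
tw 1412 x [0.43411665 0.5910922 ]
437 87 [170.  178.1] [52.]
447 93 [168.7 178.3] [52.]
457 64 [164.8 181.3] [52.]
467 58 [161.  184.2] [52.]
477 53 [158.8 186.3] [53.]
487 50 [156.5 186.9] [53.]
497 50 [154.2 188.2] [53.]
507 50 [152.7 188.8] [53.]
517 48 [151.9 189.4] [53.]
527 50 [150.6 190. ] [54.]
537 54 [149.  190.7] [54.]
547 43 [148.3 190.4] [54.]
557 47 [146.7 191. ] [54.]
567 46 [146.1 191.7] [54.]
577 41 [146.1 190.7] [51.]
587 41 [147.3 188.7] [51.]
gauge 2370 ((617.2803955078125, 3.6803112030029297), (60.06101989746094, 50.37376022338867), 1.0304642915725708) 0.025027038409912716
lines 154 ((620.9041137695312, 3.7494430541992188), (39.61328887939453, 35.317222595214844), 42.73377227783203) [0.61839735 0.00270524]
stand 7654 ((520.4708251953125, 170.07591247558594), (69.38446044921875, 174.4828338623047), 87.94803619384766)
```

View pics/w4.png

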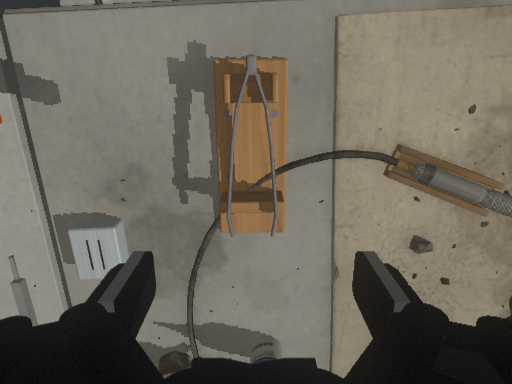

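```bash
python3 - <<'E'
from h import *
f=np.load('wrist4.npz');W=world((f['K'],f['R'],f['t']),f['d']);z=W[...,2]
print('cam',-f['R'].T@f['t'])
m=(z>.215)&(z<.27)
P=W[m]
for lo in np.arange(.215,.27,.008):
    q=P[(P[:,2]>=lo)&(P[:,2]<lo+.008)];L=q[q[:,1]>.1736];R=q[q[:,1]<=.1736]
    if len(L)>5 and len(R)>5:
        print(lo.round(3),len(L),len(R),np.round([np.percentile(L[:,1],3),np.percentile(R[:,1],97),np.percentile(L[:,1],97),np.percentile(R[:,1],3)],4),'x',np.round(np.median(L[:,0]),3))
E
```

```text
cam [0.45501922 0.1756683  0.34322415]
0.215 426 437 [0.2142 0.13   0.2258 0.1191] x 0.528
0.223 668 646 [0.2142 0.13   0.2279 0.1169] x 0.527
0.231 785 787 [0.2142 0.13   0.2279 0.117 ] x 0.527
0.239 873 867 [0.2143 0.1301 0.2279 0.1169] x 0.527
0.247 728 739 [0.2146 0.1301 0.2247 0.1208] x 0.524
0.255 1458 1420 [0.2143 0.1305 0.242  0.1039] x 0.522
0.263 4071 4000 [0.2129 0.1326 0.2405 0.1057] x 0.527
```

The wrist view shows the tweezers at (250,150), tips towards the bottom, and the gauge at (97,250). In this view the finger centre is at y=172.2 mm and the tweezers' centre at 170.3, so I shift by −2 mm and descend.

Request:
step_arm(series=[[1, -2, -50, 0, 1], [1, -2, -100, 0, 1], [1, -2, -140, 0, 1], [1, -2, -160, 0, 1], [1, -2, -170, 0, 1], [1, -2, -177, 0, 1], [1, -2, -177, 0, 1], [1, -2, -177, 0, 1]], force=20)

```text
t: 12.72
eef_pos: [0.5323, 0.1723, -0.0043]
eef_rot: [0.001, 0.022, 1.0, 0.0]
contact_force: [-0.3, -0.2, 0.0]
opening: 0.0853
finger_force: 0.0
```

Request:
step_arm(series=[[0, 0, 0, 0, 0.3], [0, 0, 0, 0, 0.1], [0, 0, 0, 0, 0], [0, 0, 0, 0, -0.1], [0, 0, 0, 0, -0.2], [0, 0, 0, 0, -0.3], [0, 0, 0, 0, -0.3], [0, 0, 0, 0, -0.3], [0, 0, 0, 0, -0.3]], force=20)

```text
t: 13.85
eef_pos: [0.5325, 0.1724, -0.0041]
eef_rot: [0.001, 0.022, 1.0, 0.0]
contact_force: [-0.5, 0.4, 7.1]
opening: 0.0304
finger_force: 6.9
```

```bash
python3 - <<'E'
from h import *
s=sense();print(s['opening'],s['finger_force'],s['contact_force'],s['eef_pos'])
c=cam('wrist');im,d=capture('wrist');W=world(c,d);z=W[...,2];hsv=cv2.cvtColor(im,cv2.COLOR_BGR2HSV)
np.savez('wrist5.npz',im=im,d=d,K=c[0],R=c[1],t=c[2])
b,c2=capture('side')
cv2.imwrite('pics/w5.png',np.hstack([cv2.resize(im,(400,300)),cv2.resize(b[130:220,130:250],(400,300))]))
E
```

```text
0.030414584819166254 6.856141090393066 [-0.45925402  0.37469502  7.12436808] [ 0.53250881  0.17242764 -0.00409725]
```

View pics/w5.png

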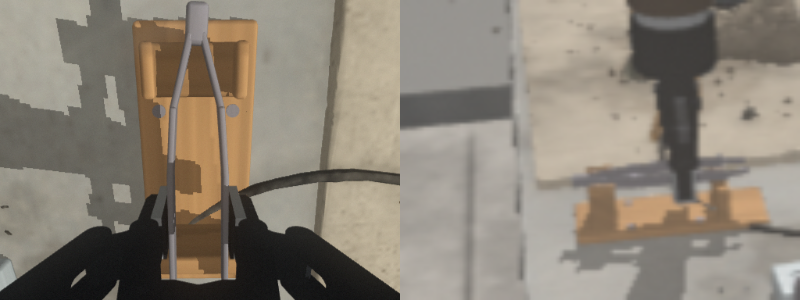

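The jaws hold the ribbed zone, with both tweezers arms visible and the tips at about (172,278) and (226,278). I lift.

Request:
step_arm(series=[[0, 0, 5, 0, -0.33], [0, 0, 15, 0, -0.35], [0, 0, 30, 0, -0.36], [0, 0, 50, 0, -0.365], [0, 0, 70, 0, -0.365], [0, 0, 80, 0, -0.365], [0, 0, 80, 0, -0.365], [0, 0, 80, 0, -0.365]], force=20)

```text
t: 14.95
eef_pos: [0.5313, 0.172, 0.0741]
eef_rot: [-0.0, 0.022, 1.0, -0.0]
contact_force: [0.0, 0.2, -0.6]
opening: 0.0273
finger_force: 6.0
```

```bash
cat > held.py <<'E'
from h import *
def held(save=None):
    s=sense();e=np.array(s['eef_pos']);print('t',s['t'],'op',round(s['opening'],5),'ff',s['finger_force'],'F',np.round(s['contact_force'],2),'eef',e.round(4),'rot',np.round(s['eef_rot'],4))
    c=cam('wrist');im,d=capture('wrist');W=world(c,d);z=W[...,2];hsv=cv2.cvtColor(im,cv2.COLOR_BGR2HSV)
    if save:np.savez(save,im=im,d=d,K=c[0],R=c[1],t=c[2])
    L=W-e
    m=(L[...,2]>.03)&(L[...,2]<.075)&(abs(L[...,1])<.04)&(L[...,0]>-.13)&(L[...,0]<.085)
    P=L[m]*1000
    for x in list(range(-102,-10,12))+list(range(14,72,5)):
        q=P[(P[:,0]>=x)&(P[:,0]<x+5)]
        if len(q)>3:
            a=q[q[:,1]>np.mean([q[:,1].min(),q[:,1].max()])];b=q[q[:,1]<=np.mean([q[:,1].min(),q[:,1].max()])]
            f=lambda g:np.round([np.percentile(g[:,1],4),np.percentile(g[:,1],96),np.percentile(g[:,2],50)],1) if len(g) else None
            print(x+2.5,len(q),'b',f(b),'a',f(a))
    return c,im,d,W,e
E
python3 -c "
from held import *
held('wrist6.npz')"
```

```text
t 14.95 op 0.02727 ff 5.968469828367233 F [ 0.05  0.22 -0.64] eef [0.5313 0.172  0.0741] rot [-5.000e-04  2.190e-02  9.998e-01 -2.000e-04]
-99.5 213 b [-1.3  2.7 55.2] a [ 3.   6.7 55.3]
-87.5 488 b [-2.5  1.6 55.7] a [ 1.9  6.  55.5]
-75.5 330 b [-5.9 -2.4 55.7] a [ 5.   8.4 55.5]
-63.5 300 b [-9.3 -6.  55.9] a [ 7.6 10.9 55.7]
-51.5 303 b [-11.3  -8.5  56.9] a [ 9.3 12.3 56.7]
-39.5 280 b [-12.6  -9.6  56.8] a [ 9.6 12.4 56.7]
-27.5 262 b [-13.9 -10.9  56.9] a [10.  12.9 56.9]
-15.5 321 b [-24.  -11.5  57.6] a [ 9.7 12.4 57. ]
16.5 195 b [-15.6 -12.7  57.4] a [ 8.5 11.2 57.2]
21.5 197 b [-15.7 -12.9  57.4] a [ 8.4 11.1 57.2]
26.5 187 b [-15.9 -13.1  57.4] a [ 8.2 11.1 57.2]
31.5 143 b [-16.3 -13.3  57.2] a [ 8.1 11.  57.2]
36.5 24 b [-13.7 -13.5  51.8] a [ 7.8  8.  52.4]
41.5 5 b [-13.8 -13.7  47.5] a [ 7.7  7.8 47.5]
```

The tweezers are lifted, level and held at 27.3 mm over the outsides. I carry them over to the gauge.

Request:
step_arm(series=[[5, -20, 0, 0.01, -0.37], [12, -55, 0, 0.025, -0.37], [18, -90, 0, 0.04, -0.37], [24, -125, -10, 0.054, -0.37], [28, -150, -30, 0.054, -0.37], [30, -163, -50, 0.054, -0.37], [30, -168, -65, 0.054, -0.37], [30, -168, -73, 0.054, -0.37], [30, -168, -75, 0.054, -0.37], [30, -168, -75, 0.054, -0.37], [30, -168, -75, 0.054, -0.37]])

```text
t: 16.38
eef_pos: [0.5621, 0.0045, 0.0005]
eef_rot: [0.0, -0.005, 1.0, 0.0]
contact_force: [-1.0, -1.0, -0.5]
opening: 0.0268
finger_force: 6.0
```

```bash
python3 - <<'E'
from held import *
c,im,d,W,e=held('wrist7.npz')
z=W[...,2];g=(z>.019)&(z<.031)&(abs(W[...,0]-.617)<.05)&(abs(W[...,1]-.005)<.045)
print('wrist gauge',g.sum(), cv2.minAreaRect((W[g][:,:2]*1000).astype(np.float32)) if g.sum()>50 else '')
for n in('top','side'):
    c=cam(n);im,d=capture(n);np.savez(n+'7.npz',im=im,d=d,K=c[0],R=c[1],t=c[2]);W=world(c,d)
    z=W[...,2]
    m=(z>.038)&(z<.06)&(W[...,0]>.575)&(W[...,0]<.66)&(abs(W[...,1]-.005)<.04)
    print(n,'tips',m.sum())
    vs,us=np.nonzero(m)
    for v,u in list(zip(vs,us))[:70]: print((u,v),np.round(W[v,u]*1000).astype(int).tolist(),im[v,u].tolist(),end='; ')
    g=(z>.019)&(z<.031)&(abs(W[...,0]-.617)<.05)&(abs(W[...,1]-.005)<.045)
    print('\ngauge',g.sum(),cv2.minAreaRect((W[g][:,:2]*1000).astype(np.float32)))
    print('proj', proj(c,[.617,.005,.025]),proj(c,[.617,.005,.045]))
E
```

```text
t 16.375 op 0.02683 ff 6.044802591204643 F [-1.02 -0.99 -0.51] eef [5.621e-01 4.500e-03 5.000e-04] rot [ 5.0e-04 -5.4e-03  1.0e+00  0.0e+00]
-99.5 230 b [-6.5 -2.4 55.1] a [-2.1  1.6 55.1]
-87.5 489 b [-7.4 -3.2 55.4] a [-2.9  1.2 55.5]
-75.5 329 b [-10.   -6.7  55.5] a [ 0.9  4.3 55.5]
-63.5 303 b [-12.8  -9.5  55.7] a [ 4.2  7.5 55.6]
-51.5 305 b [-14.2 -11.3  56.7] a [ 6.4  9.4 56.6]
-39.5 280 b [-14.8 -11.9  56.8] a [ 7.3 10.2 56.7]
-27.5 255 b [-15.3 -12.4  56.9] a [ 8.3 11.1 56.6]
-15.5 266 b [-15.2 -12.3  57. ] a [ 8.7 20.9 57.2]
16.5 200 b [-14.7 -11.8  57.4] a [ 9.3 12.  57.4]
21.5 196 b [-14.4 -11.6  57.5] a [ 9.4 12.3 57.4]
26.5 189 b [-14.6 -11.6  57.6] a [ 9.5 12.4 57.3]
31.5 140 b [-14.2 -11.5  57.1] a [ 9.5 12.2 57.2]
36.5 31 b [-11.6 -11.4  49.3] a [ 9.6  9.7 48.8]
41.5 6 b [-11.5 -11.4  50.4] a [ 9.8  9.8 48.9]
wrist gauge 4090 ((608.8497924804688, 2.98309326171875), (43.27357864379883, 46.52116775512695), 2.450510263442993)
top tips 0

gauge 115 ((639.4450073242188, 7.868452072143555), (14.530259132385254, 47.34779357910156), 1.0508451461791992)
proj [246.0049972  1
[... 3863 characters left out ...]
6)) [597, -8, 56] [109, 106, 110]; (np.int64(248), np.int64(206)) [600, -7, 55] [108, 106, 109]; (np.int64(249), np.int64(206)) [602, -9, 56] [110, 109, 113]; (np.int64(250), np.int64(206)) [606, -6, 53] [117, 116, 120]; (np.int64(251), np.int64(206)) [608, -5, 53] [110, 109, 112]; (np.int64(252), np.int64(206)) [611, -4, 52] [107, 108, 111]; (np.int64(253), np.int64(206)) [614, -2, 50] [114, 116, 119]; (np.int64(239), np.int64(207)) [575, -6, 55] [98, 97, 100]; (np.int64(240), np.int64(207)) [578, -9, 56] [103, 102, 104]; 
gauge 116 ((611.4157104492188, 13.089836120605469), (72.52099609375, 39.801429748535156), 30.998348236083984)
proj [253.37220774 212.43270352] [253.31811256 206.22889667]
```

```bash
cat > gl.py <<'E'
from h import *
def lines(fn,dz=.005):
    f=np.load(fn);im=f['im'];c=(f['K'],f['R'],f['t']);W=world(c,f['d']);V=cv2.cvtColor(im,cv2.COLOR_BGR2GRAY).astype(float)
    z=W[...,2];g=(abs(z-.025)<dz)&(abs(W[...,0]-.617)<.034)&(abs(W[...,1]-.005)<.034)
    # project each gauge pixel exactly on the z=.025 plane
    vs,us=np.nonzero(g);P=np.array([plane(c,u,v,.025) for u,v in zip(us,vs)]);I=V[g]
    for x in np.arange(.586,.65,.006):
        s=(P[:,0]>=x)&(P[:,0]<x+.006)
        if s.sum()<10: continue
        y=P[s,1]*1000;i=I[s];bright=np.percentile(i,80);k=i<.72*bright
        hist,ed=np.histogram(y[k],bins=np.arange(-34,40,1.5))
        print(round(x*1000+3),s.sum(),'y',y.min().round(1),y.max().round(1),'V',bright,'dark',[(round(ed[j]+.75,1),int(hist[j])) for j in range(len(hist)) if hist[j]>1])
    return P,I
E
python3 - <<'E'
from gl import *
print('wrist4');lines('wrist4.npz');print('wrist7');lines('wrist7.npz')
E
```

```text
wrist4
589 261 y -19.9 30.1 V 145.0 dark [(np.float64(-15.2), 3), (np.float64(-13.8), 2), (np.float64(-12.2), 4), (np.float64(-10.8), 2), (np.float64(-9.2), 4), (np.float64(-7.8), 2), (np.float64(-6.2), 4), (np.float64(-4.8), 2), (np.float64(-3.2), 4), (np.float64(-1.8), 2), (np.float64(-0.2), 3), (np.float64(1.2), 2), (np.float64(2.8), 2), (np.float64(4.2), 3), (np.float64(5.8), 2), (np.float64(7.2), 4), (np.float64(8.8), 2), (np.float64(10.2), 4), (np.float64(11.8), 2), (np.float64(13.2), 4), (np.float64(14.8), 2), (np.float64(16.2), 4), (np.float64(17.8), 2), (np.float64(19.2), 4), (np.float64(20.8), 2), (np.float64(22.2), 3), (np.float64(26.8), 2), (np.float64(28.2), 2)]
595 269 y -20.6 30.4 V 155.0 dark []
601 264 y -20.5 30.1 V 155.0 dark [(np.float64(-19.8), 4), (np.float64(-3.2), 4), (np.float64(-1.8), 2), (np.float64(8.8), 3)]
607 258 y -20.5 30.2 V 154.60000000000002 dark [(np.float64(-19.8), 2), (np.float64(-3.2), 8), (np.float64(-1.8), 2), (np.float64(8.8), 9), (np.float64(10.2), 3)]
613 257 y -20.4 31.0 V 154.0 dark [(np.float64(-3.2), 8), (np.float64(-1.8), 2), (np.floa
[... 1601 characters left out ...]
loat64(22.2), 2)]
613 631 y -19.3 26.3 V 171.0 dark [(np.float64(-19.8), 2), (np.float64(-18.2), 15), (np.float64(-16.8), 16), (np.float64(-15.2), 12), (np.float64(-3.2), 18), (np.float64(-1.8), 9), (np.float64(8.8), 17), (np.float64(10.2), 10)]
619 647 y -19.5 26.6 V 172.0 dark [(np.float64(-19.8), 6), (np.float64(-3.2), 18), (np.float64(-1.8), 9), (np.float64(8.8), 14), (np.float64(10.2), 20)]
625 568 y -19.6 26.7 V 171.0 dark [(np.float64(-19.8), 6), (np.float64(-13.8), 3), (np.float64(-3.2), 20), (np.float64(-1.8), 10), (np.float64(8.8), 18), (np.float64(10.2), 18), (np.float64(26.8), 4)]
631 48 y -3.1 10.3 V 172.6 dark [(np.float64(-3.2), 2), (np.float64(8.8), 2), (np.float64(10.2), 2)]
```

The wrist view gives the lines at y = −2.8 and 9.3 mm, and the tips' centre extrapolates to about 3.95. I shift by −0.7 mm and lower to about 4 mm clearance.

Request:
step_arm(series=[[0, -0.7, -8, 0, -0.367], [0, -0.7, -14, 0, -0.367], [0, -0.7, -18, 0, -0.367], [0, -0.7, -20, 0, -0.367], [0, -0.7, -20, 0, -0.367], [0, -0.7, -20, 0, -0.367]])

```text
t: 17.27
eef_pos: [0.5618, 0.0034, -0.02]
eef_rot: [0.0, -0.005, 1.0, 0.0]
contact_force: [0.1, -0.5, -1.2]
opening: 0.0268
finger_force: 6.0
```

```bash
python3 - <<'E'
from held import *
from gl import lines
c,im,d,W,e=held('wrist8.npz')
lines('wrist8.npz',.004)
c=cam('side');im,d=capture('side');np.savez('side8.npz',im=im,d=d,K=c[0],R=c[1],t=c[2])
G=cv2.cvtColor(im,cv2.COLOR_BGR2GRAY)
print(G[200:226,236:276])
for P in ([.617,.0033,.025],[.617,.0093,.025],[.617,-.0027,.025],[.618,.0093,.0318],[.618,-.0027,.0318]): print(P,proj(c,P).round(1))
E
```

```text
t 17.275 op 0.02681 ff 6.032849997282028 F [ 0.07 -0.46 -1.2 ] eef [ 0.5618  0.0034 -0.02  ] rot [ 1.0e-04 -5.1e-03  1.0e+00  0.0e+00]
-99.5 227 b [-6.7 -2.4 55.3] a [-2.1  1.6 55.1]
-87.5 486 b [-7.3 -3.2 55.6] a [-2.9  1.2 55.6]
-75.5 337 b [-9.9 -6.7 55.7] a [ 0.9  4.4 55.4]
-63.5 302 b [-12.7  -9.4  55.7] a [ 4.2  7.5 55.8]
-51.5 303 b [-14.2 -11.3  56.9] a [ 6.4  9.4 56.7]
-39.5 280 b [-14.8 -11.9  56.9] a [ 7.3 10.3 56.7]
-27.5 257 b [-15.4 -12.4  56.9] a [ 8.3 11.1 56.9]
-15.5 250 b [-15.3 -12.3  57.2] a [ 8.7 19.9 57. ]
16.5 195 b [-14.8 -11.8  57.4] a [ 9.3 12.  57.3]
21.5 199 b [-14.4 -11.7  57.5] a [ 9.4 12.2 57.4]
26.5 1484 b [-14.4  -1.9  41.2] a [-0.6 12.  41.2]
31.5 765 b [-19.8  -1.9  45.3] a [-0.5 17.3 45.2]
36.5 633 b [-20.4  -1.8  45.2] a [-0.5 18.  45.1]
41.5 636 b [-20.5  -1.8  45.1] a [-0.4 18.2 45.1]
46.5 238 b [-18.9  -1.3  45. ] a [-0.8 16.8 44.9]
589 598 y -16.8 21.1 V 141.0 dark [(np.float64(-15.2), 4), (np.float64(-13.8), 14), (np.float64(-12.2), 5), (np.float64(-7.8), 4), (np.float64(-4.8), 3), (np.float64(-3.2), 2), (np.float64(-1.8), 9), (np.float64(-0.
[... 1163 characters left out ...]
oat64(-12.2), 7), (np.float64(-3.2), 16), (np.float64(-1.8), 16), (np.float64(-0.2), 4), (np.float64(1.2), 16), (np.float64(2.8), 26), (np.float64(4.2), 31), (np.float64(5.8), 25), (np.float64(7.2), 24), (np.float64(8.8), 29), (np.float64(10.2), 15), (np.float64(11.8), 2), (np.float64(13.2), 4), (np.float64(22.2), 4)]
[[ 79  79  78 ...  85  81  81]
 [ 83  83  83 ...  86  87  94]
 [ 79  79  79 ... 159 159 159]
 ...
 [117 128 152 ... 154 140 138]
 [164 168 171 ... 121 116 113]
 [170 161 136 ... 101  91  81]]
[0.617, 0.0033, 0.025] [253.5 212.7]
[0.617, 0.0093, 0.025] [253.  211.6]
[0.617, -0.0027, 0.025] [254.  213.9]
[0.618, 0.0093, 0.0318] [253.4 209.5]
[0.618, -0.0027, 0.0318] [254.3 211.7]
```

Clearance is about 3 mm. The tips' centre is roughly 0.5 mm low in y, so I nudge it and let it settle.

Request:
step_arm(series=[[0, 0.5, 0, 0, -0.367], [0, 0.5, 0, 0, -0.367], [0, 0.5, 0, 0, -0.367], [0, 0.5, 0, 0, -0.367], [0, 0.5, 0, 0, -0.367], [0, 0.5, 0, 0, -0.367], [0, 0.5, 0, 0, -0.367], [0, 0.5, 0, 0, -0.367]])

```text
t: 18.38
eef_pos: [0.5616, 0.0039, -0.0202]
eef_rot: [-0.0, -0.005, 1.0, 0.0]
contact_force: [0.0, -0.0, -1.5]
opening: 0.0277
finger_force: 6.0
```

```bash
python3 - <<'E'
from gl import *
s=sense();print(s['eef_pos'],s['opening'],s['contact_force'],np.abs(s['qvel']).max())
# side view: tweezers pixels over gauge, tips' ends; cast on planes
c=cam('side');im,d=capture('side');G=cv2.cvtColor(im,cv2.COLOR_BGR2GRAY)
np.set_printoptions(linewidth=250)
print('cols 244..268, rows 203..221')
for v in range(203,222): print(v,G[v,244:268])
c=cam('wrist');im,d=capture('wrist');np.savez('wrist9.npz',im=im,d=d,K=c[0],R=c[1],t=c[2])
E
```

```text
[ 0.56164868  0.0039128  -0.02021585] 0.02766883901299895 [ 0.02475156 -0.03773346 -1.49441076] 0.001112655865243737
cols 244..268, rows 203..221
203 [149 148 148 148 148 148 151 152 153 153 152 153 154 154 153 154 155 155 154 155 156 158 159 160]
204 [152 151 152 154 153 151 152 152 152 153 155 156 157 156 154 155 154 154 155 156 159 159 160 160]
205 [151 153 154 154 155 154 153 152 153 154 154 155 154 154 154 154 154 155 156 157 159 159 160 161]
206 [154 153 152 153 153 153 154 155 154 152 152 152 151 152 154 156 160 161 159 159 160 160 160 160]
207 [147 139 131 138 150 150 156 165 161 148 150 163 175 183 184 191 200 189 164 160 161 160 159 159]
208 [113 111 113 121 122 115 115 119 117 124 167 212 217 217 217 218 219 210 176 159 158 159 157 154]
209 [105 104 106 116 122 121 120 120 120 131 176 220 220 219 219 220 221 220 197 159 155 154 147 127]
210 [105 106 129 178 208 206 208 208 207 203 203 204 181 161 179 215 218 207 168 124 110  95  89  81]
211 [117 119 136 170 183 144 167 189 175 153 135 151 175 158 144 144 120 111  95  79  76  70  70  70]
212 [123 119 112 119 127 124 141 154
[... 283 characters left out ...]
128 128 123 104  65  57  62  61  60  59  57  56  56  55  55  57  59  61  65  74  89 101]
216 [144 132 132 125 109  95  64  56  57  56  56  54  56  58  60  65  73  85  95 104 124 141 150 155]
217 [133 133 133 125 107  93  65  56  57  55  61  74  88  97 104 123 137 140 141 141 145 151 158 162]
218 [130 139 142 134 110  94  64  56  56  60  95 138 148 146 142 144 147 146 146 146 146 150 157 161]
219 [132 141 144 135 110  92  60  56  56  60  98 142 152 156 150 146 146 146 145 145 145 149 157 161]
220 [132 142 143 133 109  92  59  56  56  59  94 136 143 150 156 150 145 144 144 144 144 148 157 161]
221 [133 142 143 134 109  92  59  56  56  62  95 131 138 143 151 156 150 145 145 145 145 148 157 161]
```

```bash
python3 - <<'E'
from held import *
c,im,d,W,e=held('wrist9.npz')
for i in range(4): capture('top');s=sense();print(s['t'],s['opening'],s['finger_force'],np.round(s['contact_force'],2))
E
```

```text
t 18.475 op 0.02718 ff 6.03242889046669 F [ 1.06 -0.12  0.11] eef [ 0.5617  0.0039 -0.0202] rot [-0.     -0.0051  1.      0.    ]
-99.5 236 b [-6.7 -2.7 55.4] a [-2.4  1.6 55.2]
-87.5 483 b [-7.3 -3.2 55.6] a [-2.9  1.2 55.5]
-75.5 337 b [-9.9 -6.7 55.7] a [ 0.9  4.4 55.6]
-63.5 304 b [-12.7  -9.4  55.7] a [ 4.3  7.4 55.7]
-51.5 305 b [-14.2 -11.3  56.7] a [ 6.4  9.5 56.7]
-39.5 284 b [-14.8 -11.9  56.9] a [ 7.3 10.2 56.8]
-27.5 252 b [-15.4 -12.4  56.9] a [ 8.3 11.2 56.9]
-15.5 264 b [-15.2 -12.4  57.1] a [ 8.7 20.4 57. ]
16.5 197 b [-14.8 -11.8  57.2] a [ 9.3 12.1 57.4]
21.5 188 b [-14.4 -11.7  57.4] a [ 9.4 12.2 57.3]
26.5 1484 b [-14.1  -1.9  40.9] a [-0.6 12.1 41.2]
31.5 775 b [-19.8  -1.9  45.4] a [-0.5 17.4 45.4]
36.5 655 b [-20.3  -1.8  45.2] a [-0.5 18.  45.3]
41.5 626 b [-20.5  -1.8  45.3] a [-0.4 18.2 45.3]
46.5 213 b [-19.3  -2.2  45.2] a [-1.7 11.6 45.1]
18.575 0.02749704657354034 6.032428666949272 [-0.21  0.52 -0.17]
18.625 0.027037765545076132 6.032503545284271 [ 0.06 -0.42 -0.45]
18.675 0.026893312381649298 6.032295897603035 [-0.05 -0.7  -0.46]
18.725 0.02647485946517806 6.032389774918556 [ 0.56 -0.07 -0.18]
```

```bash
python3 -c "
from workcell import *
print(job_done())"
```

```text
the job is handed in; nothing more can be done
None
```

I handed in the job with the visor hung astride the rail bar and the tweezers held level about 3 mm above the pale gauge block; the tip gap is about 12 mm and centred on the lines to about 0.5 mm, both worked out from finger force, opening and arm positions because no camera saw the tips well, and my first visor grasp closed above the frame, moving nothing, because the real fingertips sit about 40 mm higher than the stated tool frame.

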